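# Put three mixed-up ingredients back on their own prep dishes

## Robot

A 6-joint arm with a two-finger parallel gripper is mounted at the origin on a cart in front of the work surface, level with it; the furniture and walls round the work are solid. World frame = base frame: x ahead of the robot, y to its left, z up, the work surface at z = 0. Lengths are in m, angles in degrees, forces in N, time in s.
With the tool pointing down it reaches from about 0.225 to 0.725 m from the base axis. Payload 3.1 kg.
Tool frame: the origin (TCP) lies on the front face of the gripper's body, between the roots of the fingers; the fingertips stand 73 mm ahead of it and the grasp point (between the pads) lies manip.pinch_z ahead of it (manip.pinch_z is the distance from the TCP to the grasp point, in m); z points along the fingers, y is the line along which they close (so a half turn about z gives the same grasp; the last joint's range is limited). The gripper opens to 85 mm and grips with 20 to 120 N. Pads are 22 mm wide; open, the fingers measure 114 mm over their backs; the gripper's body (76 mm by 85 mm) begins 54 mm behind the grasp point. The pads swing forward as they close: fully open they stand 13 mm farther back than shut.
Start: joints at [-83.64, 2.75, 5.684, 92.934, 0, 82.678], TCP at [0.124, -0.51, 0.304] pointing down, gripper open.
Joint ranges: [-166.93, 166.93], [-56.73, 111.36], [-69.38, 81.34], [-121.58, 131.49], [-85.45, 84.26], [-180, 180]. Speed limits (degrees/s): [159.86, 159.86, 180, 180, 180, 180].

## Interface

Orientations are given as [roll, pitch, yaw] about the fixed x, y, z axes, in that order (R = Rz(yaw) Ry(pitch) Rx(roll)).
In Python, from bench import manip, read_camera gives the robot as it stands. The module is installed in compiled form; this text tells all that it offers. Calls block until the motion is done:
- manip.move_to(position, orientation): joint-space move of the TCP to a pose.
- manip.move_straight(position, rate=0.15, rotation=None): straight line of the TCP; rotation=None keeps the orientation; rate is the mean speed in m/s.
- manip.set_joints(angles): joint-space move.
- manip.move_gripper(opening, effort=None): opening from 0.0 (shut) to 1.0 (fully open); effort is the grip in N (None keeps the last); returns when the fingers have stopped.
- manip.hold(seconds).
- manip.solve_ik(position, orientation): joint angles nearest the present ones, or None.
- manip.state(): the state.
- read_camera(name): name is "scene" or "top"; returns a dict with "frame" (384x512x3 uint8, red, green, blue), "z_map" (384x512 float32, m along the optical axis (not along the pixel's ray), 0 where there is no reading), "fx", "fy", "cx", "cy" (pixels), "rvec" (rotation vector, rad) and "tvec" (3), from world to camera coordinates, as OpenCV has them. Camera axes: x right, y down, z forward; pixel columns grow to the right and rows downward; lengths in m; the calibration is good to about 2 mm. A picture is of the moment at which its call begins.
A pose or a line that the arm cannot do raises manip.Unreachable and nothing moves.
- manip.job_done(): hands the job in; it is judged then, once.
The state is a dict: "time": time; "q": joint angles; "joint_velocities": joint speeds; "joint_torque": joint torques, N m; "eef_pos": TCP position; "tcp_rot": TCP orientation; "force": force on the tool from outside, world axes, zero at the start; "moment": the same for the moment, N m; "finger_gap": opening from 0.0 (shut) to 1.0 (fully open); "grasp_force": force on a finger pad.
Only numpy, scipy, OpenCV 4.12 (cv2) and the standard library are available. Lean on these libraries where they do the work, as an engineer would, in place of code of your own. Each camera call takes 0.05 s, during which the arm holds its last target. There are 200 camera calls.

## Task

The ingredients laid out for cooking have been put on each other's dishes: put the lemon in the middle of the yellow dish, the garlic in the middle of the blue dish and the spice jar, upright, in the middle of the green dish. Park one on the grey dish or another free spot meanwhile, and leave the grey dish empty at the end. Leave the onion and the tin where they are.

Things in the scene. Friction and masses are not known exactly. Their poses are not given: they have to be found in the camera images.
- lemon_mid (a point): yellow lemon lying on its side, 71 mm long, 53 mm wide, 51 mm high, about 0.09 kg. This point is its centre, half-way up (25 mm over its underside); x runs along its length, y across its width (the 53 mm), z up
- garlic_mid (a point): pale pinkish-white garlic bulb standing on its root, 56 mm across and 56 mm high with the narrow neck on top, about 0.03 kg. This point is its centre, half-way up (28 mm over its underside); z up along its axis
- spice_jar_mid (a point): upright round glass spice jar with a black cap and a dark label, 41 mm in diameter, 105 mm high, about 0.11 kg. This point is its centre, half-way up (52 mm over its underside); z up along its axis
- yellow_floor (a point): yellow round low dish, fixed to the worktop; the lemon's dish; at the start it holds another ingredient. 110 mm across, its rim 8 mm high over the worktop, wall 3 mm, flat floor about 100 mm across and 4 mm over the worktop. This point is the centre of its floor, z up
- blue_floor (a point): blue round low dish, fixed to the worktop; the garlic's dish; at the start it holds another ingredient. 110 mm across, its rim 8 mm high over the worktop, wall 3 mm, flat floor about 100 mm across and 4 mm over the worktop. This point is the centre of its floor, z up
- green_floor (a point): green round low dish, fixed to the worktop; the spice jar's dish; at the start it holds another ingredient. 110 mm across, its rim 8 mm high over the worktop, wall 3 mm, flat floor about 100 mm across and 4 mm over the worktop. This point is the centre of its floor, z up
- grey_floor (a point): grey round low dish, fixed to the worktop; the spare, empty at the start and at the end. 110 mm across, its rim 8 mm high over the worktop, wall 3 mm, flat floor about 100 mm across and 4 mm over the worktop. This point is the centre of its floor, z up
- onion_mid (a point): dark red onion standing loose on the worktop, about 84 mm across and 82 mm high, to be left alone. This point is its centre, 41 mm over the worktop. Beyond it to the right stands the coffee machine, a fixed, solid obstacle about 0.4 m tall, from about x = 0.52 (its projecting handle) and y = -0.15 m outward: do not swing the arm through it
- tin_mid (a point): short food tin with a picture of tomatoes, standing loose, 75 mm in diameter, 58 mm high, to be left alone. This point is its centre, 29 mm over the worktop
Things that resemble listed ones, but are neither listed nor needed, are in the scene too. Leave any purple look-alike of the part that bears spice_jar_mid alone.

How it is judged (in metres and radians):
At the end, for the whole second after the job is handed in: Lemon on the yellow, garlic on the blue and spice jar on the green dish: each centre within 15 mm (horizontally) of its dish's centre, resting on the dish's floor (height within 6 mm), the jar upright within 0.12 rad, lemon and garlic not rolled over (within 0.5 rad), all at rest (horizontal distance between lemon_mid and yellow_floor below 0.015 m and z of lemon_mid in the frame of yellow_floor between 0.0195 and 0.0315 m and angle between each of lemon_mid, garlic_mid's own z axis and vertical below 0.5 rad and linear speed of each of lemon, garlic, spice_jar below 0.02 m/s and horizontal distance between garlic_mid and blue_floor below 0.015 m and z of garlic_mid in the frame of blue_floor between 0.022 and 0.034 m and horizontal distance between spice_jar_mid and green_floor below 0.015 m and z of spice_jar_mid in the frame of green_floor between 0.0465 and 0.0585 m and angle between spice_jar_mid's own z axis and vertical below 0.12 rad); the robot touches nothing.
It fails at once if the onion is pushed out of its place (more than 25 mm) (distance of onion_mid from where it was at the start of the episode above 0.025 m).
It fails at once if the tin is pushed out of its place (more than 25 mm) (distance of tin_mid from where it was at the start of the episode above 0.025 m).
It also fails if it takes over 106 s, if anything falls off the work surface, if the arm or the gripper's body presses on something with over 40 N, if the wrist force passes 120 N, or if a joint passes its speed limit or range.

## Working session

There is one attempt and no reset: what is moved stays moved. The work goes in short steps, each a Python script; the robot and the scene stay as the last script left them, time stands still between calls to the robot, and variables do not carry over. Pictures are saved under pics/ and viewed, at most 14 in all, crops included, and the job is handed in when it is done.

```bash
mkdir -p pics
cat > h.py <<'E'
import numpy as np, cv2
from bench import manip, read_camera
def cam(n):
    c=read_camera(n); c['R']=cv2.Rodrigues(np.array(c['rvec'],float))[0]; c['t']=np.array(c['tvec'],float).ravel(); return c
def save(c,fn,box=None,s=1):
    f=c['frame'][:,:,::-1]
    if box: f=f[box[1]:box[3],box[0]:box[2]]
    cv2.imwrite('pics/'+fn,cv2.resize(f,None,fx=s,fy=s,interpolation=cv2.INTER_CUBIC))
def cloud(c):
    v,u=np.mgrid[:384,:512]; z=c['z_map']
    p=np.stack([(u-c['cx'])/c['fx']*z,(v-c['cy'])/c['fy']*z,z],-1)
    w=(p-c['t'])@c['R']; w[z==0]=np.nan; return w
def ray(c,u,v,h):
    d=c['R'].T@np.array([(u-c['cx'])/c['fx'],(v-c['cy'])/c['fy'],1]); o=-c['R'].T@c['t']
    return o+d*(h-o[2])/d[2]
E
python3 - <<'E'
from h import *
for n in('scene','top'):
    c=cam(n); save(c,n+'0.png',s=1.5); print(n,-c['R'].T@c['t'],c['fx'],c['R'][2])
print(manip.pinch_z,manip.state())
E
```

```text
scene [0.25034075 0.7263789  0.92223139] 469.12321596357015 [ 0.26722498 -0.57526382 -0.77308625]
top [0.3398429  0.07113361 1.15503097] 368.17286113668587 [ 0.18411875  0.00644522 -0.98288288]
0.0539 {'time': 0.1, 'q': array([-8.36391587e+01,  2.79054193e+00,  5.60003722e+00,  9.29324361e+01,
       -1.60132170e-03,  8.26777660e+01]), 'joint_velocities': array([ 0.08756357, -0.02644677,  0.17582099,  0.10426167,  0.07892646,
        0.0931952 ]), 'joint_torque': array([ 2.45128147e-03, -3.39850330e+01,  3.20936751e+01,  1.57620554e-02,
       -2.26711477e-04, -1.80911137e-06]), 'eef_pos': array([ 0.12412806, -0.50971063,  0.30281201]), 'tcp_rot': array([-1.79877858e+02, -1.40804773e-02,  1.36830620e+01]), 'force': array([-0.56703511,  0.57990938,  0.4868972 ]), 'moment': array([-0.03846389, -0.01976027, -0.00059764]), 'grasp_force': 0.0, 'finger_gap': 0.9988576490014566}
```

View pics/scene0.png

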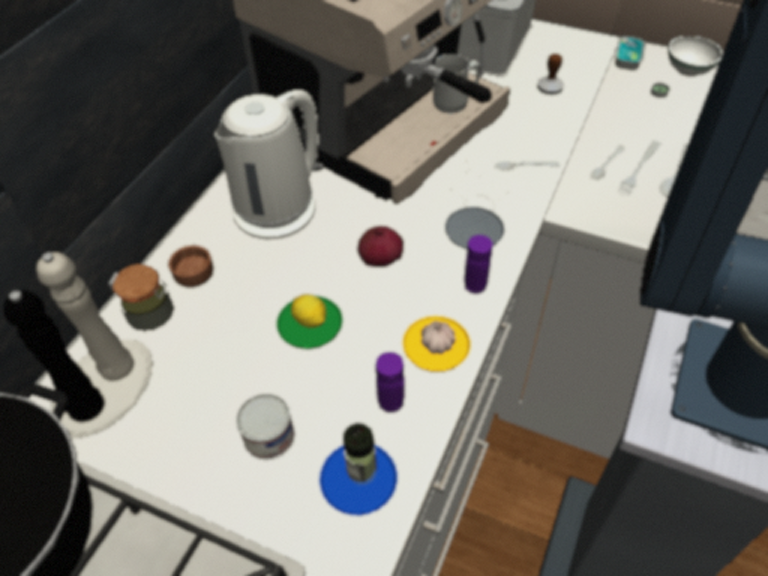

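View pics/top0.png

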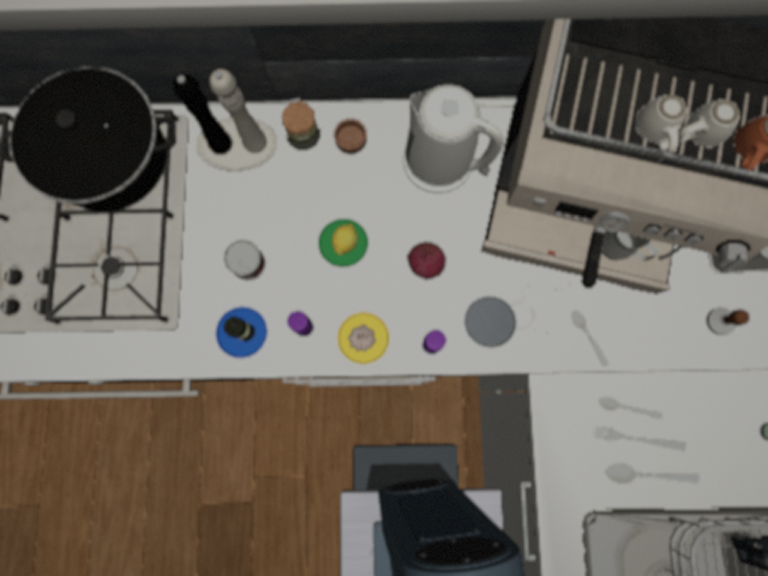

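The top view (1.5x pixels) shows these candidates for the jar:
- A black-capped jar on the blue dish at (240,328). Its cap is black and its label dark, so I choose this one.
- Purple look-alikes at (300,322) and (434,341).
- A brown-lidded jar at (300,120).

The lemon is on green at (345,238), the garlic on yellow at (362,338), and grey is empty at (490,321). The onion is at (427,260) and the tin at (243,259).

```bash
cat > meas.py <<'E'
from h import *
def run(tag):
    out={}
    for n in('top','scene'):
        c=cam(n); W=cloud(c); hsv=cv2.cvtColor(c['frame'],cv2.COLOR_RGB2HSV); H,S,V=[hsv[...,i].astype(int) for i in range(3)]
        reg=(W[...,0]>.15)&(W[...,0]<.75)&(abs(W[...,1])<.5)
        z=W[...,2]
        for k,m in dict(green=(abs(H-65)<15)&(S>120)&(z<.03),blue=(abs(H-112)<10)&(S>150)&(z<.03),yellow=(abs(H-25)<8)&(S>130)&(z<.013)).items():
            m=(m&reg).astype(np.uint8); cs=max(cv2.findContours(m,0,2)[0],key=cv2.contourArea)
            hull=cv2.convexHull(cs)[:,0].astype(float)
            P=np.array([ray(c,u,v,.008)[:2] for u,v in hull]).astype(np.float32)
            (x,y),r=cv2.minEnclosingCircle(P); print(n,k,np.round([x,y,r],4))
            out[n,k]=(x,y)
        # raised blobs
        m=(reg&(z>.018)&(z<.13)).astype(np.uint8)
        N,L,st,ce=cv2.connectedComponentsWithStats(m)
        for i in range(1,N):
            if st[i,4]<60: continue
            q=W[L==i]; lo,hi=np.nanpercentile(q,[2,98],axis=0); print('  ',n,'blob px',ce[i].round(),'mid',((lo+hi)/2).round(3)[:2],'ext',(hi-lo).round(3)[:2],'top',hi[2].round(3),'rgb',np.median(c['frame'][L==i],axis=0))
    return out
if __name__=='__main__':
    run('a'); c=cam('top'); save(c,'crop_jar.png',(135,130,340,260),3.5)
    c=cam('scene');save(c,'crop_s.png',(180,180,340,345),3.5)
    W=cloud(cam('top')); print(W[214,327],W[222,165:195:5,2].round(3))
E
python3 meas.py
```

```text
top green [0.6629 0.1516 0.0496]
top blue [0.4734 0.3651 0.0496]
top yellow [0.4572 0.1103 0.0509]
   top blob px [357. 159.] mid [ 0.658 -0.247] ext [0.145 0.197] top 0.074 rgb [153. 144. 132.]
   top blob px [229. 159.] mid [0.661 0.146] ext [0.055 0.047] top 0.057 rgb [150. 136.  58.]
   top blob px [422. 177.] mid [ 0.592 -0.434] ext [0.106 0.129] top 0.125 rgb [140. 133. 123.]
   top blob px [162. 173.] mid [0.619 0.355] ext [0.071 0.07 ] top 0.059 rgb [144.5 146.  142. ]
   top blob px [284. 174.] mid [ 0.611 -0.023] ext [0.07  0.073] top 0.074 rgb [92. 45. 51.]
   top blob px [199. 216.] mid [0.479 0.232] ext [0.037 0.037] top 0.108 rgb [103.  55. 125.]
   top blob px [159. 219.] mid [0.47  0.352] ext [0.037 0.037] top 0.113 rgb [34. 39. 39.]
   top blob px [241. 226.] mid [0.453 0.112] ext [0.046 0.049] top 0.054 rgb [143.  130.  114.5]
   top blob px [289. 228.] mid [ 0.44 -0.03] ext [0.039 0.037] top 0.108 rgb [108.  61. 129.]
scene green [0.6637 0.1524 0.0514]
scene blue [0.4747 0.3658 0.0518]
scene yellow [0.4583 0.1115 0.0531]
   scene blob px [279.  89.] mid [ 0.647 -0.315] ext [0.196 0.338] top 0.116 rgb [136. 124. 112.]
   scene blob px [253. 164.] mid [ 0.613 -0.017] ext [0.068 0.064] top 0.072 rgb [98. 38. 46.]
   scene blob px [318. 173.] mid [ 0.443 -0.028] ext [0.038 0.035] top 0.108 rgb [59. 28. 78.]
   scene blob px [205. 206.] mid [0.663 0.153] ext [0.053 0.041] top 0.057 rgb [191. 167.  36.]
   scene blob px [291. 224.] mid [0.456 0.117] ext [0.047 0.044] top 0.054 rgb [176.5 153.  127. ]
   scene blob px [259. 252.] mid [0.483 0.236] ext [0.037 0.036] top 0.108 rgb [68. 36. 86.]
   scene blob px [176. 281.] mid [0.623 0.358] ext [0.07 0.07] top 0.059 rgb [180. 182. 171.]
   scene blob px [239. 301.] mid [0.473 0.357] ext [0.036 0.036] top 0.112 rgb [55. 62. 52.]
[ 0.48819698 -0.15858131  0.00053396] [ 0.073  0.011  0.002 -0.001  0.001 -0.002]
```

View pics/crop_jar.png

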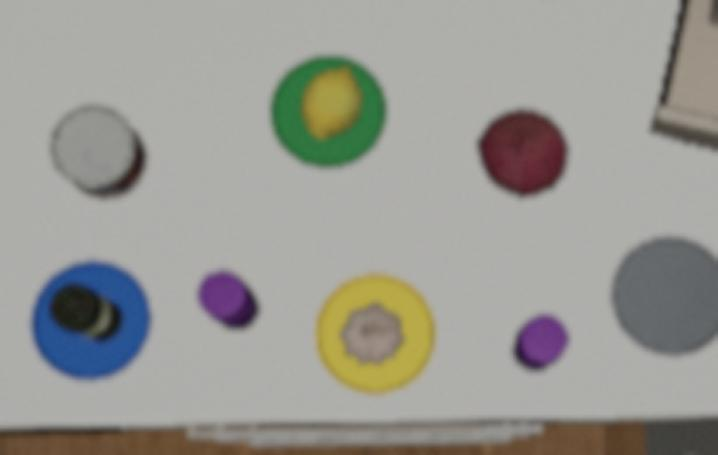

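View pics/crop_s.png

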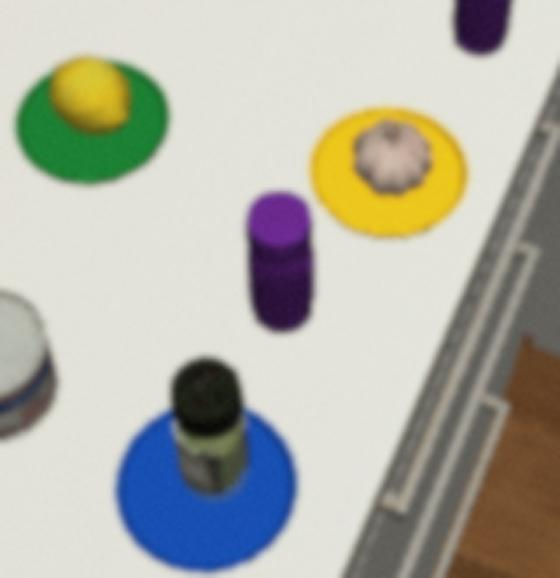

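The crops confirm the black-capped jar on the blue dish, standing apart from the two purple ones. All heights and sizes agree with the description. Next I'll get the lemon's yaw, check IK for every pose, then move the garlic to the grey dish.

```bash
cat > act.py <<'E'
from h import *
HI=.26
G=np.array([.6635,.152]);B=np.array([.474,.3655]);Y=np.array([.458,.111]);K=np.array([.476,-.146])
def pick(p,z,yaw,eff=30):
    o=[180,0,yaw]; manip.move_gripper(1.0,eff)
    manip.move_to([*p,HI],o); manip.move_straight([*p,z+manip.pinch_z],rate=.15); manip.move_gripper(0.,eff)
    s=manip.state(); print('gap',s['finger_gap'],'F',s['grasp_force'])
    manip.move_straight([*p,HI],rate=.18); s=manip.state(); print('lifted',s['finger_gap'],s['grasp_force'],s['force'][2],s['time'])
def place(p,z,yaw,op=1.0):
    manip.move_to([*p,HI],[180,0,yaw]); manip.move_straight([*p,z+.03+manip.pinch_z],rate=.18)
    manip.move_straight([*p,z+.001+manip.pinch_z],rate=.05); manip.hold(.2); print('F',manip.state()['force'])
    manip.move_gripper(op); manip.hold(.2); manip.move_straight([*p,HI],rate=.18); print('t',manip.state()['time'])
E
python3 - <<'E'
from act import *
for n in('top','scene'):
    c=cam(n); W=cloud(c); m=(W[...,2]>.02)&(np.hypot(W[...,0]-.662,W[...,1]-.15)<.05); q=W[m][:,:2]
    w,v=np.linalg.eigh(np.cov(q.T)); print(n,np.degrees(np.arctan(v[1,1]/v[0,1])),w)
for p,y in((Y,0),(Y,-27),(Y,-60),(K,0),(K,-20),(G,-27),(G,0),(G,10),(B,0),(B,30)):
    for z in(.083,.26):
        q=manip.solve_ik([*p,z],[180,0,y]); print(p,y,z,None if q is None else np.round(q))
q=manip.solve_ik([.25,-.2,.3],[180,0,0]); print(q)
E
```

```text
top 89.29768917518236 [9.22407599e-05 6.61594754e-04]
scene -0.9113525793534776 [0.00014256 0.00021583]
[0.458 0.111] 0 0.083 [   5.   -1.  -24.   67.    0. -175.]
[0.458 0.111] 0 0.26 [   5.   -6.   -8.   88.    0. -175.]
[0.458 0.111] -27 0.083 [   5.   -1.  -24.   67.    0. -148.]
[0.458 0.111] -27 0.26 [   5.   -6.   -8.   88.    0. -148.]
[0.458 0.111] -60 0.083 [   5.   -1.  -24.   67.    0. -115.]
[0.458 0.111] -60 0.26 [   5.   -6.   -8.   88.    0. -115.]
[ 0.476 -0.146] 0 0.083 [-25.   3. -20.  67.   0. 155.]
[ 0.476 -0.146] 0 0.26 [-25.  -2.  -4.  88.   0. 155.]
[ 0.476 -0.146] -20 0.083 [-25.   3. -20.  67.   0. 175.]
[ 0.476 -0.146] -20 0.26 [-25.  -2.  -4.  88.   0. 175.]
[0.6635 0.152 ] -27 0.083 [   7.   29.   12.   73.    0. -146.]
[0.6635 0.152 ] -27 0.26 [   7.   27.   29.   93.    0. -146.]
[0.6635 0.152 ] 0 0.083 [   7.   29.   12.   73.    0. -173.]
[0.6635 0.152 ] 0 0.26 [   7.   27.   29.   93.    0. -173.]
[0.6635 0.152 ] 10 0.083 [  7.  29.  12.  73.   0. 177.]
[0.6635 0.152 ] 10 0.26 [  7.  27.  29.  93.   0. 177.]
[0.474  0.3655] 0 0.083 [  31.   17.   -3.   69.    0. -149.]
[0.474  0.3655] 0 0.26 [  31.   13.   13.   89.    0. -149.]
[0.474  0.3655] 30 0.083 [  31.   17.   -3.   69.    0. -179.]
[0.474  0.3655] 30 0.26 [  31.   13.   13.   89.    0. -179.]
[-50.72124972 -28.15669062 -20.45214129  97.70454933   0.
 129.27875028]
```

Run:
```python
from act import *
c=cam('top'); hsv=cv2.cvtColor(c['frame'],cv2.COLOR_RGB2HSV).astype(int); m=np.zeros((384,512),np.uint8)
m[135:180,208:250]=((abs(hsv[...,0]-26)<9)&(hsv[...,1]>90))[135:180,208:250]
cs=max(cv2.findContours(m,0,2)[0],key=cv2.contourArea)[:,0]
P=np.array([ray(c,u,v,.03)[:2] for u,v in cs.astype(float)]).astype(np.float32)
e=cv2.fitEllipse(P); r=cv2.minAreaRect(P); d=P-P.mean(0); vx,vy,x0,y0=cv2.fitLine(P,cv2.DIST_L2,0,.001,.001).ravel()
print(e,r,np.degrees(np.arctan2(vy,vx)))
manip.set_joints(manip.solve_ik([.25,-.2,.3],[180,0,60]))
pick(np.array([.455,.1145]),.033,90)
place(K,.033,90)
```

```text
((0.6650084853172302, 0.14768311381340027), (0.048180874437093735, 0.06063348799943924), 68.73023223876953) ((0.6647423505783081, 0.14626628160476685), (0.059057436883449554, 0.04760299623012543), 0.010905556380748749) -18.662357
gap 0.6153085486895141 F 31.15255657117814
lifted 0.6197987601227981 31.48854514937284 -1.2969412152493907 6.2167
F [-3.08735842  0.2322362   6.13804942]
t 10.8583
```

```bash
python3 - <<'E'
from act import *
pick(np.array([.6635,.149]),.029,159)
place(Y,.029,110)
c=cam('top'); save(c,'after_lemon.png',(135,130,340,260),3.5)
E
python3 meas.py | grep -v '^  .*coffee'
```

```text
gap 0.583131027070204 F 31.428716972877737
lifted 0.588757773496956 31.256189578125486 -0.5644719398734307 15.2917
F [-3.12114551 -0.56426512  5.27360641]
t 19.8167
top green [0.6845 0.1542 0.0442]
top blue [0.4734 0.3651 0.0496]Traceback (most recent call last):
  File "meas.py", line 22, in <module>
    run('a'); c=cam('top'); save(c,'crop_jar.png',(135,130,340,260),3.5)
    ~~~^^^^^
  File "meas.py", line 9, in run
    m=(m&reg).astype(np.uint8); cs=max(cv2.findContours(m,0,2)[0],key=cv2.contourArea)
                                   ~~~^^^^^^^^^^^^^^^^^^^^^^^^^^^^^^^^^^^^^^^^^^^^^^^^
ValueError: max() iterable argument is empty
```

View pics/after_lemon.png

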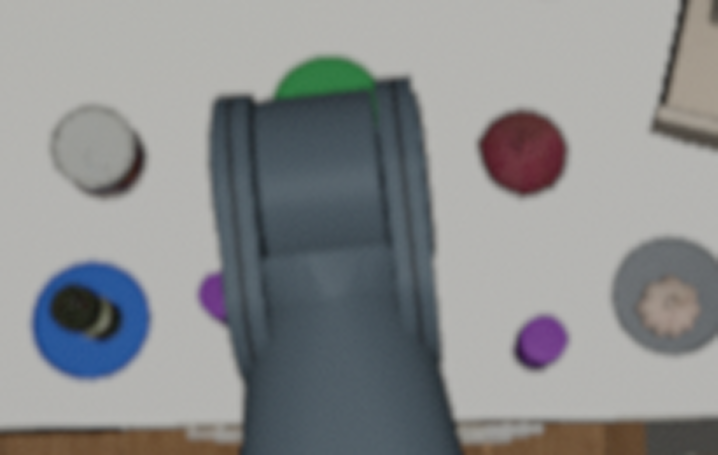

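The arm covers yellow in this view, but the garlic stands on grey at crop pixel (668,305). Next is the jar.

```bash
python3 - <<'E'
from act import *
pick(np.array([.4715,.3545]),.072,90,35)
place(G,.0725,90)
manip.set_joints(manip.solve_ik([.36,-.13,.3],[180,0,90]))
c=cam('top'); save(c,'after_jar.png',(135,130,340,260),3.5)
c=cam('scene');save(c,'after_jar_s.png',(130,100,390,345),2.3)
E
python3 meas.py | grep -v "rgb .1[0-9][0-9]. 1"
```

```text
gap 0.4693246331674584 F 35.14274373650551
lifted 0.46762464862338315 35.21017089486122 -0.9276320538416376 23.5167
F [ 0.59947412 -0.33235038 -1.85675064]
t 27.8583
top green [0.6634 0.1514 0.0492]
top blue [0.4734 0.3651 0.0496]
top yellow [0.457  0.1107 0.0506]
   top blob px [227. 156.] mid [0.66  0.151] ext [0.037 0.037] top 0.112 rgb [42. 52. 39.]
   top blob px [284. 174.] mid [ 0.611 -0.023] ext [0.071 0.073] top 0.073 rgb [102.  51.  57.]
   top blob px [200. 216.] mid [0.479 0.232] ext [0.037 0.037] top 0.108 rgb [114.  62. 137.]
   top blob px [325. 218.] mid [ 0.473 -0.147] ext [0.047 0.047] top 0.053 rgb [150.  136.5 127. ]
   top blob px [289. 228.] mid [ 0.44 -0.03] ext [0.038 0.037] top 0.109 rgb [119.  68. 141.]
scene green [0.6637 0.1524 0.0514]
scene blue [0.4746 0.3657 0.0518]
scene yellow [0.4583 0.1117 0.0532]
   scene blob px [318. 165.] mid [ 0.46  -0.083] ext [0.073 0.147] top 0.107 rgb [108.5  45.  114. ]
   scene blob px [253. 164.] mid [ 0.613 -0.016] ext [0.069 0.064] top 0.072 rgb [102.  40.  48.]
   scene blob px [203. 199.] mid [0.663 0.155] ext [0.037 0.036] top 0.112 rgb [67. 75. 57.]
   scene blob px [259. 252.] mid [0.483 0.237] ext [0.037 0.036] top 0.108 rgb [70. 36. 88.]
[ 0.48201226 -0.14900475  0.04866368] [ 0.     0.005  0.002  0.       nan -0.002]
```

View pics/after_jar_s.png

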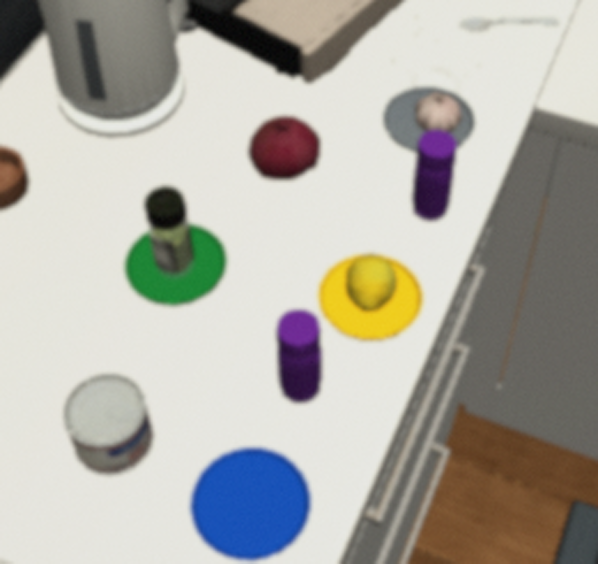

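View pics/after_jar.png

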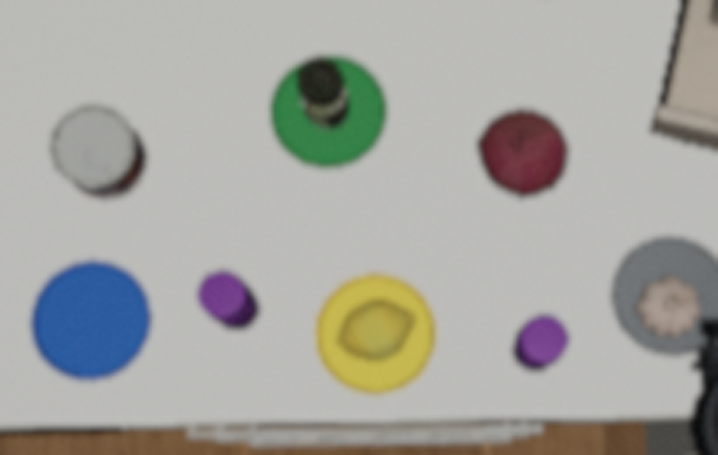

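The jar stands upright in the centre of green at scene-crop pixel (168,230), and the lemon is centred on yellow at (371,282). The garlic is on grey at (438,112), at (.475,-.146). I'll move it to blue now.

```bash
python3 - <<'E'
from act import *
pick(np.array([.4755,-.1465]),.033,90)
place(B,.033,90)
manip.set_joints(manip.solve_ik([.30,-.1,.3],[180,0,90]))
c=cam('scene');save(c,'final_s.png',(130,100,390,345),2.3)
E
python3 meas.py
```

```text
gap 0.6180694883946916 F 31.195410837535746
lifted 0.6156544365554434 31.487408654693354 -0.5961066906376186 33.3417
F [-2.64968249 -1.56080006  4.68312256]
t 38.8167
top green [0.6636 0.1517 0.0495]
top blue [0.4733 0.3647 0.0498]
top yellow [0.4571 0.1107 0.0506]
   top blob px [357. 159.] mid [ 0.658 -0.248] ext [0.146 0.198] top 0.074 rgb [161. 152. 140.]
   top blob px [227. 156.] mid [0.661 0.151] ext [0.037 0.037] top 0.112 rgb [40. 52. 38.]
   top blob px [422. 177.] mid [ 0.592 -0.433] ext [0.106 0.128] top 0.124 rgb [147.5 141.  130. ]
   top blob px [162. 173.] mid [0.62  0.355] ext [0.071 0.07 ] top 0.059 rgb [152. 153. 149.]
   top blob px [284. 174.] mid [ 0.61  -0.023] ext [0.069 0.073] top 0.074 rgb [98. 49. 55.]
   top blob px [200. 216.] mid [0.479 0.232] ext [0.037 0.036] top 0.108 rgb [110.  59. 132.]
   top blob px [159. 221.] mid [0.471 0.362] ext [0.048 0.047] top 0.055 rgb [143. 130. 126.]
   top blob px [242. 224.] mid [0.456 0.108] ext [0.047 0.059] top 0.056 rgb [162. 147.  64.]
   top blob px [289. 228.] mid [ 0.44 -0.03] ext [0.039 0.036] top 0.108 rgb [1
[... 267 characters left out ...]
ext [0.07  0.064] top 0.072 rgb [103.  40.  48.]
   scene blob px [318. 173.] mid [ 0.442 -0.028] ext [0.038 0.036] top 0.108 rgb [61. 29. 81.]
   scene blob px [203. 199.] mid [0.664 0.155] ext [0.036 0.036] top 0.112 rgb [68. 75. 57.]
   scene blob px [290. 222.] mid [0.458 0.115] ext [0.047 0.051] top 0.057 rgb [201. 175.  37.]
   scene blob px [259. 252.] mid [0.483 0.236] ext [0.037 0.037] top 0.108 rgb [72.  37.  89.5]
   scene blob px [176. 281.] mid [0.623 0.358] ext [0.07 0.07] top 0.059 rgb [187. 188. 178.]
   scene blob px [238. 313.] mid [0.473 0.367] ext [0.047 0.047] top 0.054 rgb [169. 149. 142.]
[ 0.48835075 -0.15881942 -0.00066269] [ 0.038  0.006  0.006 -0.003 -0.    -0.001]
```

View pics/final_s.png

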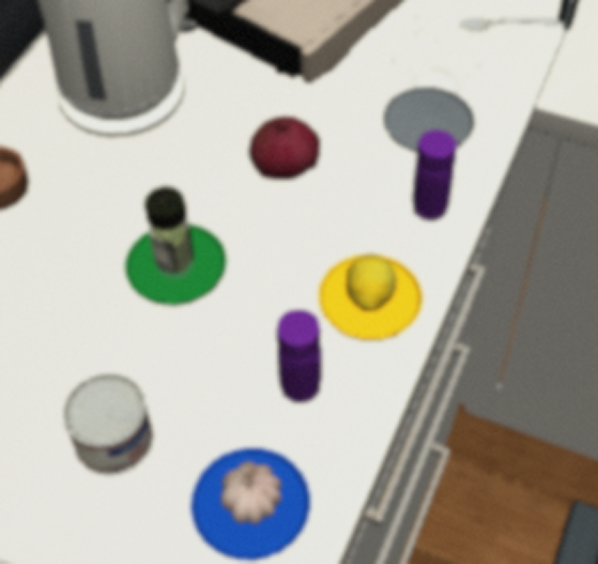

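The garlic is centred on blue at (250,492), the lemon on yellow at (371,282) and the jar upright on green at (168,230). Each is within a few millimetres of its dish's centre; grey is empty, and the onion and tin haven't moved.

```bash
python3 -c "
from bench import manip
print(manip.job_done())"
```

```text
the job is handed in; nothing more can be done
None
```

The job is handed in: lemon on yellow, garlic on blue and spice jar upright on green, each within about 5 mm of centre in the last camera check, with the grey dish empty and the onion and tin unmoved; the verdict was not returned.

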